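# Lock a fresh cartridge into the water polisher's bayonet port

## Task

Fit the fresh filter cartridge from its tray into the port on top of the water polisher: set its end in the port, turn it gently until the two lugs drop into their entry slots, press it down against the valve spring and twist it a quarter turn clockwise, as seen from above, up to the stop. Then ease off so that the spring lifts the lugs into their locking notches, and let go, leaving the cartridge upright and locked. Never force it against the port, and leave the beaker, timer, forceps and bottle where they stand.

Things in the scene. Friction and masses are not known exactly. Their poses are not given: they have to be found in the camera images.
- cartridge: White filter cartridge standing on the tray, 117 mm tall, 0.2 to 0.31 kg. Origin at the middle of its underside, z up. From below: spigot 40 mm in diameter (z 0 to 26 mm, foot chamfered 3 mm) with two opposite lugs; body 58 mm in diameter (z 26 to 80 mm); on top a grey wing grip.
- wing_grip (a point): Point on the cartridge's axis 104 mm above its underside, in its grey wing grip: an upright flat bar 46 mm long along the cartridge's x, 14 mm thick along its y, z 80 to 117 mm. Pinch it across the 14 mm with the fingertips above z = 81 mm. Axes as the cartridge's.
- lug (a point): Outer face of the +x lug of the cartridge's spigot, 25.5 mm out from the axis, 9.5 mm above the underside; the other lug is opposite (-x). Each is 9 mm wide and reaches from z = 6 to 13 mm. The lugs lie in line with the wing grip's bar.
- polisher: The water polisher, a low white and grey unit fixed to the bench, 176 x 150 x 78 mm, with a dark blank display and a spout on its front (-x) side. Origin under its middle, z up. The round port on its top is 15 mm behind the middle (at +x 15 mm).
- port (a point): Port axis at the upper face of the steel bayonet ring, 82 mm above the bench; axes as the polisher's. The collar round it stands 4 mm higher, 55 mm in inner diameter. Ring bore 42 mm; two opposite entry slots, 13.5 mm wide, which a lug enters within about 5 degrees. While the lugs still stand on this face, the cartridge's underside is 6 mm below this point.
- port_mark (a point): Dark mark on the collar, 34.5 mm from the port's axis, 135 degrees counterclockwise from the polisher's +x (on its front left). The ring is clamped where its thread came tight, so the line through the two entry slots points to this mark only within 35 degrees either way. That angle is not measured: it is found by feel, turning with a light press until the cartridge drops.
- port_valve_top (a point): On the port's axis, 13 mm below the ring's face: top of the valve's spring plunger, where the underside comes to rest when the lugs have dropped 7 mm into the slots. Pressing on takes 4 N at first and 1.5 N more per mm; it is solid after 10 mm (23 mm below the face). Let go unlocked, the cartridge stays here.
- port_locked (a point): On the port's axis, 17.5 mm below the ring's face: where the underside is when locked. Pressed 21.3 to 23 mm below the face, the lugs clear the 8 mm thick ledge and turn clockwise only (from above), with up to 0.5 N m of friction; after 90 degrees they stand under notches 3.5 mm deep, and 6 degrees on is a solid stop. Over 45 N on the port, all contacts added, damages it.
- tray: Shallow steel tray, 120 x 110 x 12 mm, fixed, on which the cartridge stands 3 mm above the bench. Origin under its middle.
- beaker: Glass beaker, 46 mm in diameter, 58 mm tall, under the polisher's spout. Origin at the middle of its underside. Bystander.
- timer: White bench timer, 62 x 72 x 20 mm, lying near the bench front between tray and polisher. Origin at the middle of its underside. Bystander.
- forceps: Steel forceps, 124 mm long, 7 mm high, lying left of the tray. Origin at the middle of their underside. Bystander.
- bottle: Reagent bottle with blue cap, 58 mm in diameter, 121 mm tall, standing behind. Origin at the middle of its underside. Bystander.

How it is judged:
By the outcome, as a careful person would: the job done as asked, in the order asked, and still so for the second after the job is handed in, with the robot touching nothing.
It also fails if it takes over 72 s, if anything falls off the work surface, if the arm or the gripper's body presses on something with over 40 N, if the wrist force passes 120 N, or if a joint passes its speed limit or range.

## Robot

A 7-joint arm with a two-finger parallel gripper is mounted at the origin on a cart in front of the work surface, level with it; the furniture and walls round the work are solid. World frame = base frame: x ahead of the robot, y to its left, z up, the work surface at z = 0. Lengths are in m, angles in rad, forces in N, time in s.
With the tool pointing down it reaches from about 0.4 to 0.875 m from the base axis. Payload 19.3 kg.
Tool frame: the origin (TCP) lies at the very end of the fingers, on their centre line; the grasp point (between the pads) lies 19 mm behind it (r.hold_point_z is the distance from the TCP to the grasp point, in m); x points along the fingers, y is the direction in which the jaws open and shut, and the axes are right-handed (so a half turn about x gives the same grasp; the last joint's range is limited). The gripper opens to 85 mm and grips with 20 to 120 N. Pads are 22 mm wide; open, the fingers measure 114 mm over their backs; the gripper's body (76 mm by 85 mm) begins 54 mm behind the grasp point. The pads swing forward as they close: fully open they stand 13 mm farther back than shut.
Start: joints at [-1.188, 0.521, -0.036, 1.599, 0.021, 1.021, -0.113], TCP at [0.273, 0.562, 0.231] pointing down, gripper open.
Joint ranges: [-2.91, 2.91], [-0.3, 2.13], [-1.5, 1.42], [0.17, 2.43], [-1.26, 4.41], [0.16, 1.93], [-2.52, 2.52]. Speed limits (rad/s): [1.89, 1.89, 2.39, 2.39, 3.01, 3.01, 3.01].

## Interface

Orientations are given as a unit quaternion [w, x, y, z].
In Python, from cell import r, fingers, kinematics, sensors, viewer, close_job gives the robot as it stands. Calls block until the motion is done:
- r.reach(position, orientation): joint-space move of the TCP to a pose.
- r.move_linear(position, frame=None, rate=0.15, f_stop=None): straight line of the TCP; frame=None keeps the orientation; rate is the mean speed in m/s. With f_stop (N) it stops when the force on the tool has changed by that much, and returns True; else False.
- r.movej(angles): joint-space move.
- fingers.set_gripper(opening): finger opening in m; the grip force is fixed at half the most; returns when the fingers have stopped.
- r.sleep(seconds).
- kinematics.inverse_kinematics(position, orientation): joint angles nearest the present ones, or None.
- sensors.state(): the state.
- viewer.get_image(name): name is "scene" or "top" or "wrist"; returns the picture (420x560x3 uint8, red, green, blue); there is no depth.
- viewer.calibration(name): a dict with "intrinsics" (3x3 intrinsics, pixels), "T" (4x4, takes a point from camera to world coordinates). Camera axes: x right, y up, looking along -z (the intrinsics and any distortion apply to the point x, -y, -z); pixel columns grow to the right and rows downward; lengths in m; the calibration is good to about 2 mm. A picture is of the moment at which its call begins: read the wrist's pose just before it. calibration takes no time and is no camera call; for the wrist camera it gives the pose at the moment of the call.
A pose or a line that the arm cannot do raises r.PlanningError and nothing moves.
- close_job(): hands the job in, once; it reports no verdict.
The state is a dict: "time_s": time; "q": joint angles; "qd": joint speeds; "tau": joint torques, N m; "eef_pos": TCP position; "tcp_rot": TCP orientation; "force": force on the tool from outside, world axes, zero at the start; "torque": the same for the moment, N m; "opening": finger opening in m.
Only numpy, scipy, OpenCV 4.12 (cv2) and the standard library are available. Lean on these libraries where they do the work, as an engineer would, in place of code of your own. Each camera call takes 0.05 s, during which the arm holds its last target.

## Working session

There is one attempt and no reset: what is moved stays moved. The work goes in short steps, each a Python script; the robot and the scene stay as the last script left them, time stands still between calls to the robot, and variables do not carry over. Pictures are saved under pics/ and viewed, and the job is handed in when it is done.

```bash
ls; mkdir -p pics
python3 - <<'E'
from cell import r, fingers, kinematics, sensors, viewer
import cv2
s=sensors.state();print(s)
print(r.hold_point_z)
for n in("scene","top","wrist"):
    im=viewer.get_image(n);cv2.imwrite(f"pics/{n}0.png",im[:,:,::-1]);c=viewer.calibration(n);print(n,c)
E
```

```text
pics
{'time_s': 0.0, 'q': array([-1.18819485,  0.52203661, -0.03634576,  1.5999981 ,  0.02117279,
        1.0210938 , -0.11280483]), 'qd': array([-0.00142463, -0.0001463 , -0.00192025,  0.00063917, -0.00012065,
       -0.0001975 , -0.00179456]), 'tau': array([-1.53517165e-03, -9.27092457e+01,  1.97921544e+00, -3.69938743e+01,
        1.78558391e-02,  8.12191225e-03, -2.78463835e-05]), 'eef_pos': array([0.27329837, 0.56170484, 0.23071498]), 'tcp_rot': array([ 0.68898647,  0.15832936,  0.68913493, -0.1591305 ]), 'force': array([0.34148448, 0.37791802, 0.86136014]), 'torque': array([ 0.07124355, -0.03306836,  0.00951109]), 'opening': 0.08543297979417472}
0.0187
scene {'intrinsics': array([[411.11937516,   0.        , 280.08671922],
       [  0.        , 411.11937516, 213.02499815],
       [  0.        ,   0.        ,   1.        ]]), 'T': array([[-0.86529016,  0.2047484 , -0.45754893,  0.07457471],
       [-0.5011691 , -0.33493032,  0.79790426,  0.95058846],
       [ 0.01012261,  0.9197281 ,  0.39242549,  0.5165998 ],
       [ 0.        ,  0.        ,  0.        ,  1.        ]])}
top {'intrinsics': array([[414.41280714,   0.        , 279.52684437],
       [  0.        , 414.41280714, 213.54202416],
       [  0.        ,   0.        ,   1.        ]]), 'T': array([[-0.01652463,  0.99709028, -0.07441714,  0.47597815],
       [-0.99985798, -0.01672501, -0.00207032,  0.12243776],
       [-0.00330892,  0.07437236,  0.99722505,  0.9971693 ],
       [ 0.        ,  0.        ,  0.        ,  1.        ]])}
wrist {'intrinsics': array([[312.94276869,   0.        , 280.73689771],
       [  0.        , 312.94276869, 207.67986229],
       [  0.        ,   0.        ,   1.        ]]), 'T': array([[ 0.43686458, -0.86083928, -0.26096949,  0.20664489],
       [ 0.89952589,  0.41756299,  0.12843024,  0.59474975],
       [-0.00158659, -0.29085543,  0.9567657 ,  0.37227375],
       [ 0.        ,  0.        ,  0.        ,  1.        ]])}
```

View pics/scene0.png

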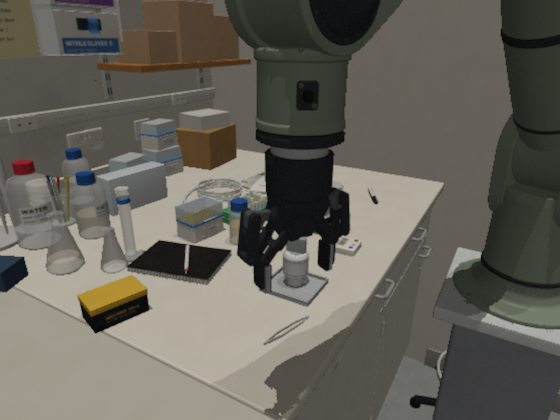

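View pics/top0.png

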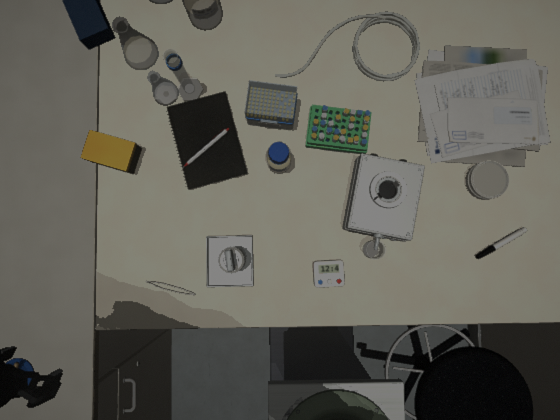

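View pics/wrist0.png

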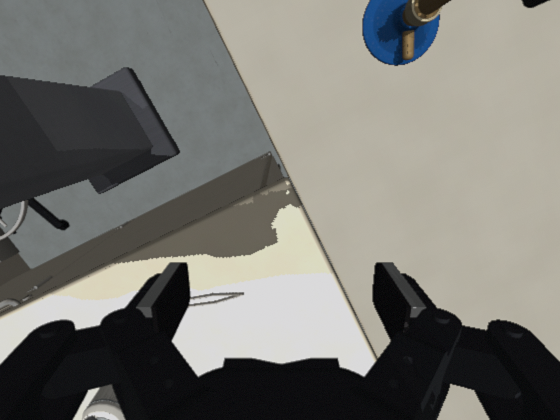

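```bash
cat > h.py <<'E'
import numpy as np
def ray(c,u,v):
    K=c["intrinsics"];T=c["T"]
    d=np.array([(u-K[0,2])/K[0,0],-(v-K[1,2])/K[1,1],-1.]);return T[:3,3],T[:3,:3]@d
def onz(c,u,v,z):
    o,d=ray(c,u,v);return o+d*(z-o[2])/d[2]
def proj(c,p):
    T=c["T"];K=c["intrinsics"];q=T[:3,:3].T@(np.asarray(p)-T[:3,3])
    return np.array([K[0,2]+K[0,0]*q[0]/-q[2],K[1,2]+K[1,1]*-q[1]/-q[2]])
E
python3 - <<'E'
import cv2
im=cv2.imread("pics/top0.png")
a=cv2.resize(im[225:295,200:262],None,fx=6,fy=6,interpolation=cv2.INTER_CUBIC)
b=cv2.resize(im[145:245,340:430],None,fx=4.2,fy=4.2,interpolation=cv2.INTER_CUBIC)
import numpy as np
o=np.zeros((430,780,3),np.uint8);o[:420,:372]=a;o[:420,380:758]=b
cv2.imwrite("pics/z0.png",o)
E
```

```text
(no output)
```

View pics/z0.png

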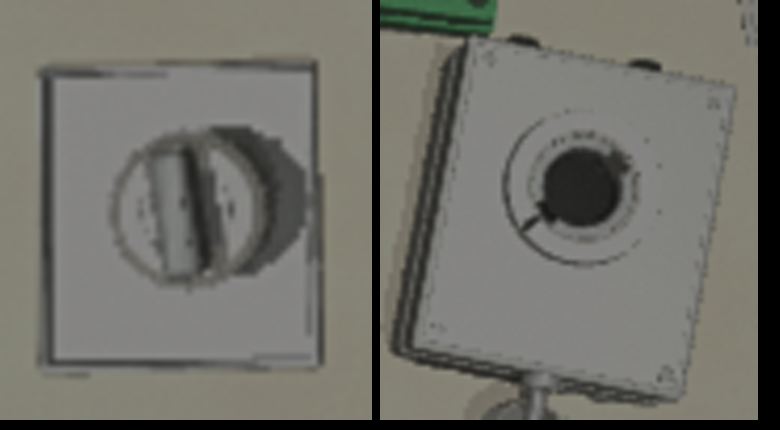

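```bash
cat >> h.py <<'E'
from scipy.spatial.transform import Rotation as R
def quat(yaw):  # tool x down, tool y at world angle yaw
    x=np.array([0,0,-1.]);y=np.array([np.cos(yaw),np.sin(yaw),0]);z=np.cross(x,y)
    q=R.from_matrix(np.c_[x,y,z]).as_quat();return np.array([q[3],q[0],q[1],q[2]])
E
python3 - <<'E'
from cell import *
from cell import kinematics,viewer,sensors
from h import *
c=viewer.calibration("top")
for n,u,v,z in [("cart",231.5,260,.083),("cartbar",229.7,260.3,.12),("port",340+202/4.2,145+187/4.2,.086),("mark",340+147/4.2,145+228/4.2,.086),("timer",328,273,.02),("beaker",373,246,.0),("bottle",278,154,.12),("s1",340+165/4.2,145+212/4.2,.082),("s2",340+240/4.2,145+160/4.2,.082)]:
    print(n,onz(c,u,v,z).round(4))
s=sensors.state()
q=s["tcp_rot"];M=R.from_quat([q[1],q[2],q[3],q[0]]).as_matrix();print(M.round(3))
cw=viewer.calibration("wrist");print("cam in tool",(M.T@(cw["T"][:3,3]-s["eef_pos"])).round(3),(M.T@cw["T"][:3,:3]).round(3))
for yaw in range(-180,181,30):
    j=kinematics.inverse_kinematics([.48,-.0,.2],quat(np.radians(yaw)))
    p=kinematics.inverse_kinematics([.55,-.08,.2],quat(np.radians(yaw)))
    print(yaw,None if j is None else j.round(2),None if p is None else np.array(p).round(2))
E
```

```text
cart [0.4437 0.2314 0.083 ]
cartbar [0.4445 0.2308 0.12  ]
port [ 0.5932 -0.1167  0.086 ]
mark [ 0.572 -0.087  0.086]
timer [0.4076 0.0134 0.02  ]
beaker [ 0.4686 -0.0982 -0.    ]
bottle [0.6696 0.1254 0.12  ]
s1 [ 0.5808 -0.0978  0.082 ]
s2 [ 0.6078 -0.1384  0.082 ]
[[-0.     0.437  0.899]
 [-0.001  0.899 -0.437]
 [-1.    -0.001  0.   ]]
cam in tool [-0.141  0.    -0.074] [[ 0.001  0.291 -0.957]
 [ 1.    -0.001  0.001]
 [-0.001 -0.957 -0.291]]
-180 [-0.94  0.68  1.23  2.04 -0.78  1.   -2.45] [-0.7   0.82  1.23  1.85 -0.87  1.13 -2.29]
-150 [-0.94  0.68  1.23  2.04 -0.78  1.   -1.92] [-0.7   0.82  1.23  1.85 -0.87  1.13 -1.76]
-120 [-0.94  0.68  1.23  2.04 -0.78  1.   -1.4 ] [-0.7   0.82  1.23  1.85 -0.87  1.13 -1.24]
-90 [-0.68  0.42  0.73  2.03 -0.38  0.82 -1.29] [-0.46  0.55  0.72  1.84 -0.45  0.92 -1.11]
-60 [-0.6   0.39  0.62  2.03 -0.31  0.81 -0.85] [-0.43  0.54  0.68  1.84 -0.42  0.91 -0.61]
-30 [-0.54  0.38  0.54  2.02 -0.27  0.8  -0.37] [-0.38  0.52  0.59  1.84 -0.36  0.89 -0.14]
0 [-0.48  0.36  0.45  2.02 -0.22  0.8   0.1 ] [-0.32  0.5   0.5   1.84 -0.3   0.88  0.32]
30 [-0.41  0.35  0.36  2.02 -0.17  0.8   0.58] [-0.25  0.48  0.4   1.83 -0.23  0.88  0.78]
60 [-0.33  0.34  0.25  2.02 -0.12  0.8   1.05] [-0.18  0.47  0.3   1.83 -0.18  0.87  1.25]
90 [-0.25  0.34  0.16  2.01 -0.07  0.8   1.52] [-0.12  0.46  0.21  1.83 -0.12  0.87  1.72]
120 [-0.15  0.34  0.04  2.01 -0.02  0.8   1.99] [-0.03  0.45  0.09  1.82 -0.05  0.87  2.18]
150 [-0.04  0.34 -0.1   2.    0.05  0.81  2.45] [ 0.85  0.77 -1.27  1.78  0.79  1.22  1.96]
180 [-0.94  0.68  1.23  2.04 -0.78  1.   -2.45] [-0.7   0.82  1.23  1.85 -0.87  1.13 -2.29]
```

Run:
```python
from cell import r, fingers, kinematics, sensors, viewer
from h import *
import cv2
def snap(n):
    s=sensors.state();c=viewer.calibration("wrist");im=viewer.get_image("wrist");cv2.imwrite(f"pics/{n}.png",im[:,:,::-1]);np.savez(f"pics/{n}.npz",**c,tcp=s["eef_pos"]);print(n,s["time_s"],s["eef_pos"].round(4))
r.reach([.4445,.231,.27],quat(np.radians(99)));snap("c1")
r.reach([.593,-.1165,.17],quat(np.radians(120)));print(sensors.state()["q"].round(2));snap("p1")
q=sensors.state()["q"];q[6]-=np.pi;r.movej(q);snap("p2")
```

```text
c1 1.55 [0.4443 0.2319 0.2699]
[ 0.07  0.56  0.03  1.72 -0.02  0.87  2.21]
p1 3.05 [ 0.5933 -0.115   0.1702]
p2 5.8583 [ 0.5933 -0.1149  0.1703]
```

View pics/c1.png

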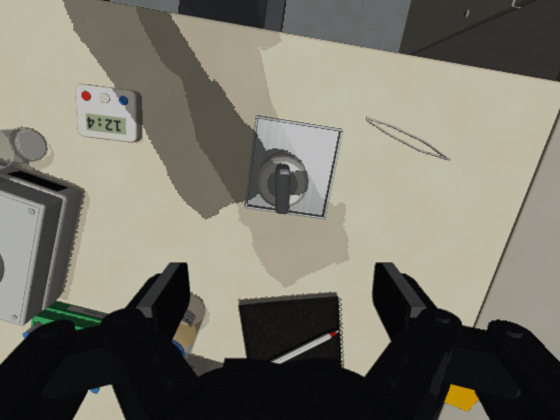

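View pics/p1.png

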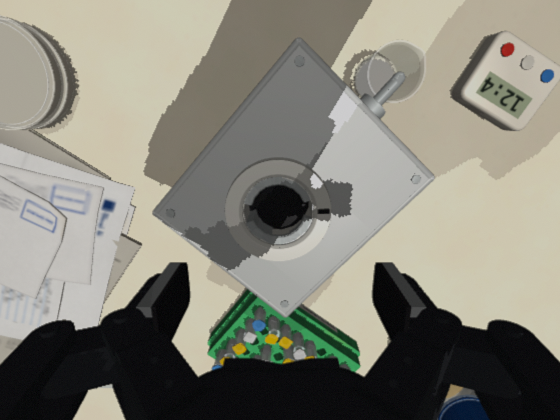

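View pics/p2.png

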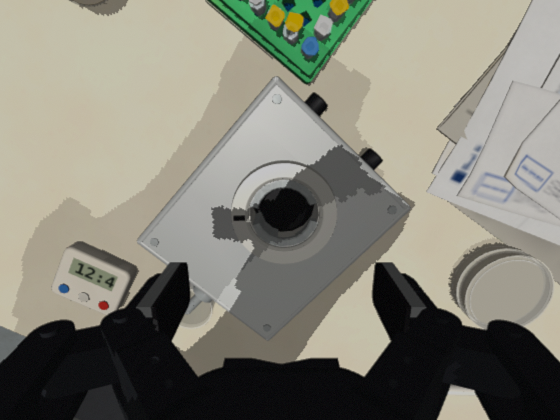

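Run:
```python
from cell import sensors
s=sensors.state();print(s["time_s"],s["eef_pos"],s["tcp_rot"],s["force"])
```

```text
5.9083 [ 0.59330237 -0.11494839  0.17032682] [ 0.18355687  0.68304241  0.18382949 -0.6826175 ] [ 0.25145308 -0.8005427  -1.03762674]
```

Run:
```python
import cv2,numpy as np
o=np.zeros((560,800,3),np.uint8)
for k,(n,u,v,w) in enumerate([("p1",278,210,56),("p2",285,210,56)]):
    im=cv2.imread(f"pics/{n}.png");a=im[v-w:v+w,u-w:u+w]
    a=cv2.resize(a,(395,395),interpolation=cv2.INTER_CUBIC).astype(float);a=255*(a/255)**.5
    o[:395,k*400:k*400+395]=a
cv2.imwrite("pics/zp.png",o[:400])
im=cv2.imread("pics/c1.png")[105:230,230:355];cv2.imwrite("pics/zc.png",cv2.resize(im,(560,560),interpolation=cv2.INTER_CUBIC))
```

```text
(no output)
```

View pics/zp.png

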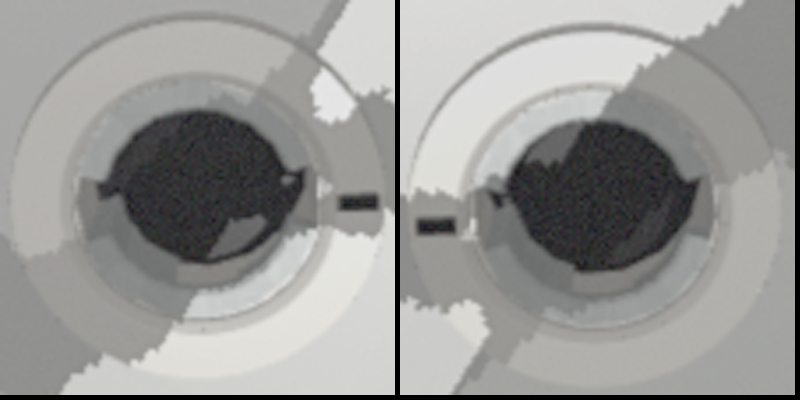

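View pics/zc.png

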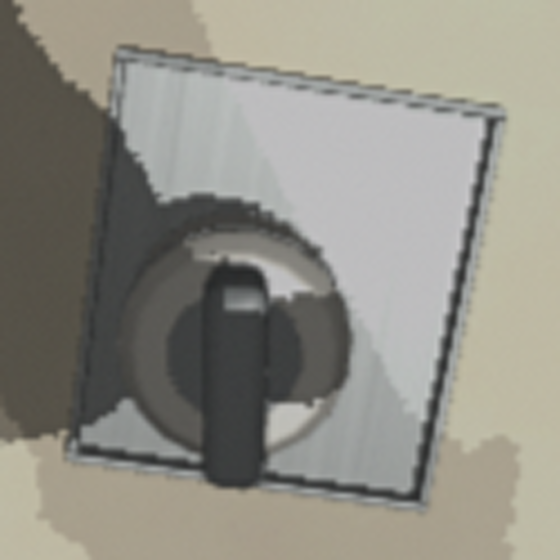

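Run:
```python
import cv2
from h import *
o=np.zeros((400,800,3),np.uint8)
cx,cy=.593,-.1155;h=.05;N=400
for k,n in enumerate(["p1","p2"]):
    c=np.load(f"pics/{n}.npz");im=cv2.imread(f"pics/{n}.png")
    W=np.array([[cx+h,cy+h],[cx+h,cy-h],[cx-h,cy-h],[cx-h,cy+h]])  # image up=+x,left=+y
    P=np.float32([proj(c,[*w,.082]) for w in W]);D=np.float32([[0,0],[N,0],[N,N],[0,N]])
    a=cv2.warpPerspective(im,cv2.getPerspectiveTransform(P,D),(N,N),flags=cv2.INTER_CUBIC)
    o[:,k*400:k*400+400]=255*(a/255)**.5
cv2.imwrite("pics/rect.png",o)
```

```text
(no output)
```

View pics/rect.png

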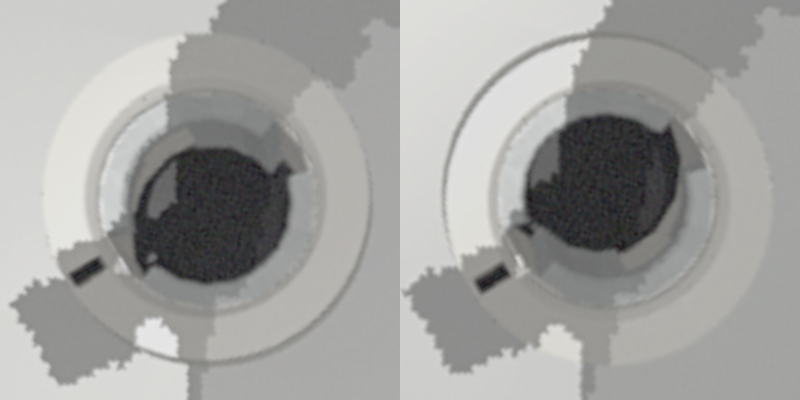

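Run:
```python
import cv2
from h import *
from scipy.optimize import least_squares
from scipy.ndimage import map_coordinates
cx,cy=.593,-.1155
for n in["p1","p2"]:
    c=np.load(f"pics/{n}.npz");g=cv2.GaussianBlur(cv2.cvtColor(cv2.imread(f"pics/{n}.png"),6).astype(float),(0,0),.8)
    for lo,hi,z in[(38.5,44,.086),(25.5,29.5,.086),(33,40,.082)][:2]:
        c0=np.array([.5950,-.1170]);
        for it in range(3):
            pts=[]
            for t in np.radians(np.arange(0,360,4)):
                rr=np.arange(lo,hi,.1)
                uv=np.array([proj(c,[c0[0]+q/1e3*np.cos(t),c0[1]+q/1e3*np.sin(t),z]) for q in rr])
                v=map_coordinates(g,[uv[:,1],uv[:,0]],order=1);d=np.abs(np.gradient(v));k=d.argmax()
                if 3<k<len(rr)-4 : pts.append([c0[0]+rr[k]/1e3*np.cos(t),c0[1]+rr[k]/1e3*np.sin(t)])
            pts=np.array(pts)
            f=least_squares(lambda p:(np.hypot(*(pts-p[:2]).T)-p[2])*1e3,[*c0,(lo+hi)/2e3],loss="soft_l1",f_scale=.3)
            c0=f.x[:2]
        print(n,lo,f.x.round(5),len(pts),np.median(np.abs(np.hypot(*(pts-f.x[:2]).T)-f.x[2]))*1e3)
```

```text
p1 38.5 [ 0.59283 -0.11758  0.04001] 85 0.12408087209220264
p1 25.5 [ 0.59424 -0.11546  0.02728] 59 0.39815830934059393
p2 38.5 [ 0.59381 -0.11698  0.04011] 86 0.17992328745979058
p2 25.5 [ 0.59579 -0.11653  0.02798] 64 0.5797718953848112
```

Run:
```python
from h import *
c=np.load("pics/c1.npz")
e=onz(c,282.6,213.6,.12);print("xend",e, "center",e[:2]-.023*np.array([np.cos(np.radians(9)),np.sin(np.radians(9))]))
C=e[:2]-.023*np.array([np.cos(np.radians(9)),np.sin(np.radians(9))])
for s in(1,-1):
  for z in(.12,.083):
    p=C+s*.023*np.array([np.cos(np.radians(9)),np.sin(np.radians(9))]);print(s,z,((proj(c,[*p,z])-[230,105])*4.48).round())
for k in(0,90,180,270):
    p=C+.029*np.array([np.cos(np.radians(9+k)),np.sin(np.radians(9+k))]);print(k,((proj(c,[*p,.083])-[230,105])*4.48).round())
```

```text
xend [0.46398915 0.23723475 0.12      ] center [0.44127232 0.23363676]
1 0.12 [236. 487.]
1 0.083 [235. 440.]
-1 0.12 [236. 277.]
-1 0.083 [235. 251.]
0 [235. 463.]
90 [356. 347.]
180 [235. 225.]
270 [114. 347.]
```

Run:
```python
import cv2
im=cv2.imread("pics/c1.png")[140:222,240:322];a=255*(cv2.resize(im,(590,590),interpolation=cv2.INTER_CUBIC)/255.)**.6;cv2.imwrite("pics/zc2.png",a)
```

```text
[ WARN:0@0.262] global loadsave.cpp:1063 imwrite_ Unsupported depth image for selected encoder is fallbacked to CV_8U.
```

View pics/zc2.png

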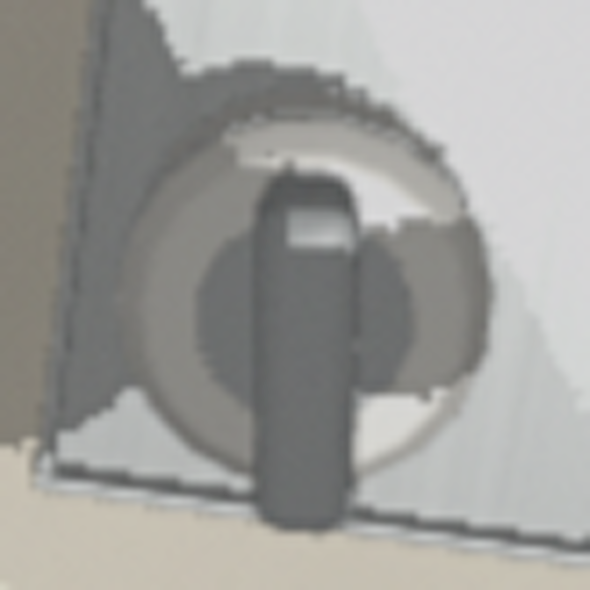

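```bash
cat >> h.py <<'E'
import cv2
from cell import r, fingers, kinematics, sensors, viewer
def snap(n):
    s=sensors.state();c=viewer.calibration("wrist");im=viewer.get_image("wrist");cv2.imwrite(f"pics/{n}.png",im[:,:,::-1]);np.savez(f"pics/{n}.npz",**c,tcp=s["eef_pos"]);print(n,s["time_s"],s["eef_pos"].round(4),abs(s["qd"]).max().round(4))
E
python3 - <<'E'
from h import *
r.reach([.442,.2325,.23],quat(np.radians(99-180)));r.sleep(.2);snap("c2");print(sensors.state()["q"].round(2))
q=sensors.state()["q"];q[6]+=np.pi;r.movej(q);r.sleep(.1);snap("c3")
o=np.zeros((400,800,3),np.uint8)
for k,n in enumerate(["c2","c3"]):
    im=cv2.imread(f"pics/{n}.png");c=np.load(f"pics/{n}.npz");p=proj(c,[.442,.2325,.1]).astype(int);print(p)
    a=im[p[1]-45:p[1]+45,p[0]-45:p[0]+45];np.save("pics/off_%s.npy"%n,p-45)
    o[:,k*400:k*400+396]=255*(cv2.resize(a,(396,400),interpolation=cv2.INTER_CUBIC).clip(0,255)/255.)**.6
cv2.imwrite("pics/zc3.png",o)
E
```

```text
c2 7.5333 [0.4424 0.2318 0.2298] 0.0037
[-0.64  0.32  0.05  1.93 -0.02  0.89 -1.99]
c3 10.4417 [0.4423 0.232  0.2299] 0.0012
[280 198]
[281 198]
```

View pics/zc3.png

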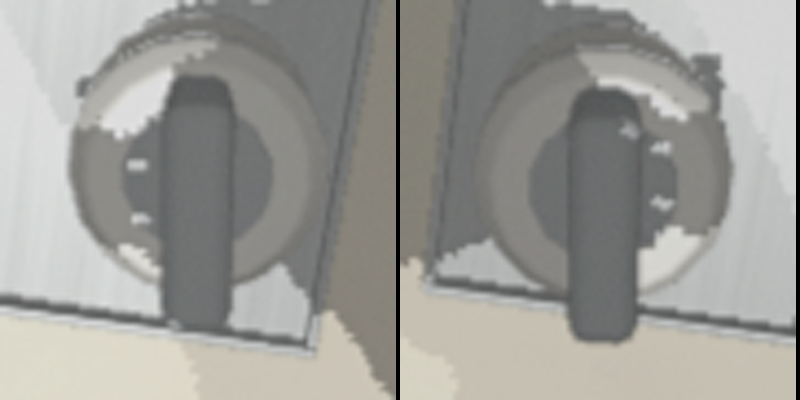

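Run:
```python
from h import *
d=np.array([np.cos(np.radians(9)),np.sin(np.radians(9)),0])
E=[]
for n,u,v in(("c2",280.0,226.8),("c3",282.4,230.0)):
    e=onz(np.load(f"pics/{n}.npz"),u,v,.12);print(n,e);E.append(e)
print("mid",(E[0]+E[1])/2,"len",np.linalg.norm(E[0]-E[1]),np.degrees(np.arctan2(*(E[1]-E[0])[[1,0]])))
```

```text
c2 [0.4230403  0.22963179 0.12      ]
c3 [0.46387565 0.23712708 0.12      ]
mid [0.44345797 0.23337943 0.12      ] len 0.04151753212962733 10.400811100578244
```

```bash
cat >> h.py <<'E'
def go(p,yaw=None,rate=.15,tol=.0004,n=3,f_stop=None):
    p=np.array(p,float);cmd=p.copy();fr=None if yaw is None else quat(np.radians(yaw))
    for i in range(n):
        r.move_linear(cmd,frame=fr,rate=rate if i==0 else .03);r.sleep(.1)
        e=p-sensors.state()["eef_pos"]
        if np.abs(e).max()<tol:break
        cmd=cmd+e
    st();return cmd
def st(t=""):
    s=sensors.state();q=s["tcp_rot"];M=R.from_quat([q[1],q[2],q[3],q[0]]).as_matrix()
    print(t,round(s["time_s"],2),"eef",s["eef_pos"].round(4),"yaw",np.degrees(np.arctan2(M[1,1],M[0,1])).round(2),"xax",M[:,0].round(3),"F",s["force"].round(2),"T",s["torque"].round(3),"op",round(s["opening"],4));return s
E
python3 - <<'E'
from h import *
go([.4435,.2334,.16],99.5)
go([.4435,.2334,.089],99.5,rate=.1)
snap("g0")
fingers.set_gripper(0.0);st("closed")
E
```

```text
11.91 eef [0.4434 0.2333 0.1598] yaw 99.5 xax [-0. -0. -1.] F [-0.08 -0.45 -0.06] T [0.042 0.01  0.027] op 0.0856
 13.57 eef [0.4435 0.2333 0.0889] yaw 99.5 xax [-0. -0. -1.] F [ 0.06 -0.2  -0.32] T [-0.01  -0.035 -0.033] op 0.085
g0 13.5667 [0.4435 0.2333 0.0889] 0.0019
closed 14.28 eef [0.4436 0.2334 0.089 ] yaw 99.5 xax [ 0.  0. -1.] F [-0.18 -0.17  4.06] T [-0.031  0.116  0.049] op 0.0133
```

Run:
```python
from h import *
r.move_linear([.4435,.2334,.15]);r.sleep(.1);st();snap("g1")
cv2.imwrite("pics/s1.png",viewer.get_image("scene")[:,:,::-1])
```

```text
14.93 eef [0.443  0.2331 0.1489] yaw 99.51 xax [-0.001 -0.001 -1.   ] F [ 0.86 -0.41 -2.69] T [ 0.027  0.001 -0.004] op 0.0131
g1 14.9333 [0.443  0.2331 0.1489] 0.0038
```

View pics/g1.png

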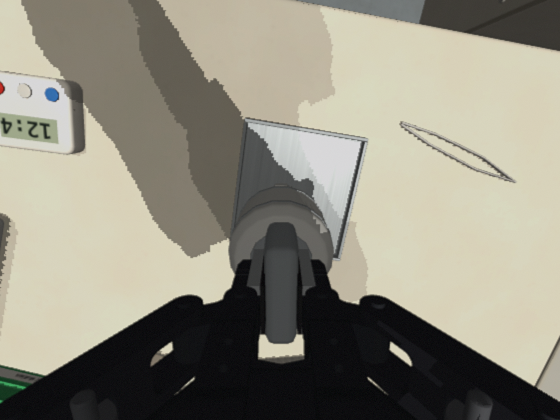

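View pics/s1.png

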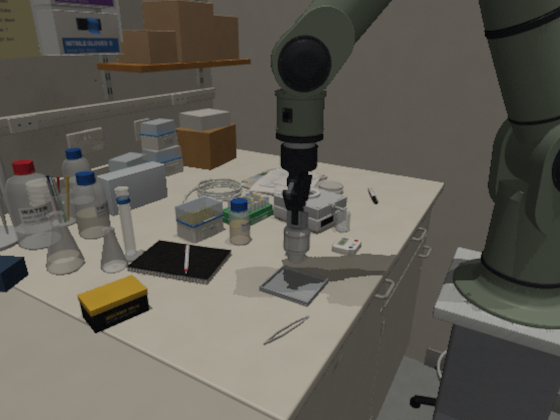

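Run:
```python
from h import *
c=np.load("pics/g1.npz");t=c["tcp"];y=np.radians(99.5);d=np.array([np.sin(y),-np.cos(y),0])
for s in(1,-1):
  for h in (.031,):
    print(s,proj(c,t+[0,0,h]+s*.023*d), proj(c,t+[0,0,h]+s*.02075*d),proj(c,t+[0,0,h]+(s*.023-.002)*d),[proj(c,t+[0,0,h-.037]+s*.023*d)])
im=cv2.imread("pics/g1.png")[180:360,210:350];a=(cv2.resize(im,None,fx=3.3,fy=3.3,interpolation=cv2.INTER_CUBIC)/255.)**.6*255;cv2.imwrite("pics/zg.png",a.astype(np.uint8))
```

```text
1 [279.63798778 350.05668135] [279.63693892 345.68927441] [279.63705596 346.17664609] [array([279.96038441, 300.49147961])]
-1 [279.61429579 251.40475   ] [279.6155755  256.73338237] [279.61314663 246.61970772] [array([279.96954472, 220.02476054])]
```

View pics/zg.png

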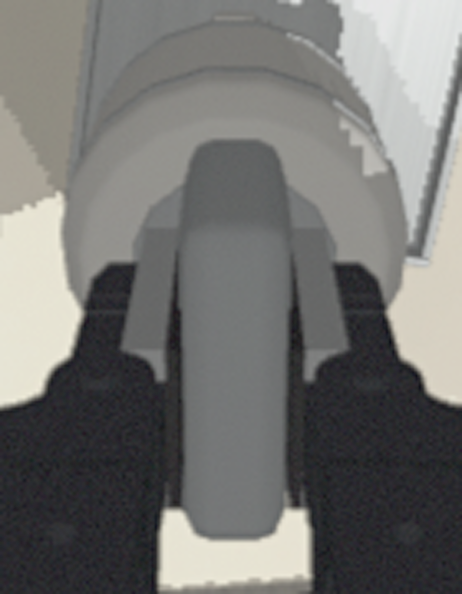

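Run:
```python
from h import *
r.move_linear([.4435,.2334,.215],rate=.2)
j=kinematics.inverse_kinematics([.5937,-.1177,.215],quat(np.radians(45)));print(np.array(j).round(2))
r.reach([.5937,-.1177,.215],quat(np.radians(45)));r.sleep(.15);st()
cmd=go([.5937,-.1177,.176],rate=.08,n=2);print(cmd)
snap("a1")
```

```text
[-0.15  0.53  0.36  1.69 -0.22  0.96  1.08]
 17.08 eef [ 0.5938 -0.1163  0.215 ] yaw 45.13 xax [ 0.     0.001 -1.   ] F [ 0.11  0.29 -2.17] T [-0.001 -0.026 -0.021] op 0.0131
 18.18 eef [ 0.5935 -0.1176  0.1757] yaw 45.0 xax [ 0.  0. -1.] F [ 0.13  0.39 -2.71] T [0.023 0.001 0.053] op 0.0131
[ 0.59343388 -0.11758126  0.17557053]
a1 18.175 [ 0.5935 -0.1176  0.1757] 0.0021
```

View pics/a1.png

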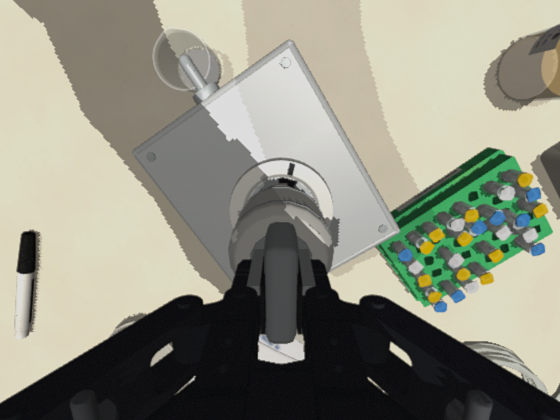

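Run:
```python
from h import *
x,y=.5935,-.1176
for z in(.170,.166,.164,.162,.161,.160):
    hit=r.move_linear([x,y,z],rate=.03,f_stop=4);r.sleep(.05);s=st(f"{z} {hit}")
    if hit:break
```

```text
0.17 False 18.61 eef [ 0.5934 -0.1176  0.1698] yaw 45.0 xax [-0. -0. -1.] F [-0.27 -0.42 -3.51] T [0.014 0.014 0.018] op 0.0127
0.166 False 18.94 eef [ 0.5935 -0.1176  0.1659] yaw 45.0 xax [-0.  0. -1.] F [ 0.37  0.43 -2.72] T [-0.011 -0.016 -0.008] op 0.0132
0.164 False 19.24 eef [ 0.5935 -0.1176  0.164 ] yaw 45.0 xax [-0.  0. -1.] F [-0.33  0.26 -1.97] T [0.031 0.052 0.023] op 0.0133
0.162 False 19.54 eef [ 0.5936 -0.1176  0.1621] yaw 45.0 xax [ 0. -0. -1.] F [ 0.44  0.38 -1.72] T [-0.015 -0.108 -0.075] op 0.0131
0.161 False 19.84 eef [ 0.5938 -0.1177  0.1616] yaw 44.99 xax [ 0.001 -0.    -1.   ] F [-1.36  0.01  8.67] T [0.028 0.388 0.006] op 0.0131
0.16 False 20.14 eef [ 0.5941 -0.1178  0.1613] yaw 44.99 xax [ 0.002  0.    -1.   ] F [-3.27  0.59 17.86] T [ 0.173  0.973 -0.06 ] op 0.0132
```

Run:
```python
from h import *
x,y=.5932,-.1176
r.move_linear([x,y,.1611],rate=.03);r.sleep(.05);st("light")
```

```text
light 20.44 eef [ 0.5936 -0.1178  0.1616] yaw 45.0 xax [ 0.001 -0.    -1.   ] F [-0.96 -0.61  8.39] T [ 0.003  0.334 -0.01 ] op 0.0133
```

Run:
```python
from h import *
x,y=.5932,-.1176
for yaw in np.arange(43.5,22,-1.5):
    t0=sensors.state()["time_s"]
    r.move_linear([x,y,.1613],frame=quat(np.radians(yaw)),rate=.03)
    s=st(f"{yaw}")
    if s["force"][2]<1 or s["eef_pos"][2]<.1609 or s["force"][2]>15: break
```

```text
43.5 20.69 eef [ 0.5935 -0.1178  0.1616] yaw 43.51 xax [ 0.001 -0.    -1.   ] F [-0.39 -0.29  5.67] T [-0.211  0.11  -0.043] op 0.0131
42.0 20.94 eef [ 0.5933 -0.1179  0.1614] yaw 42.04 xax [ 0. -0. -1.] F [ 0.47 -1.93  4.1 ] T [-0.513  0.091 -0.021] op 0.0131
40.5 21.19 eef [ 0.5932 -0.1176  0.1612] yaw 40.54 xax [-0. -0. -1.] F [ 0.75 -1.01  1.74] T [-0.49   0.001  0.033] op 0.0131
39.0 21.44 eef [ 0.593  -0.1171  0.1609] yaw 39.05 xax [-0.001  0.    -1.   ] F [ 0.64 -0.25 -3.16] T [ 0.087 -0.156 -0.012] op 0.013
```

Run:
```python
from h import *
x,y=.5932,-.1176
r.move_linear([x,y,.1613],frame=quat(np.radians(37)),rate=.03);st("37")
for z in(.160,.159,.158,.1565):
    h=r.move_linear([x,y,z],rate=.02,f_stop=5);s=st(f"{z} {h}")
    if h: break
```

```text
37 21.69 eef [ 0.593  -0.1174  0.1611] yaw 37.07 xax [-0.001  0.    -1.   ] F [-0.03 -0.71 -2.89] T [ 0.002 -0.053  0.035] op 0.0133
0.16 False 21.94 eef [ 0.5931 -0.1176  0.1598] yaw 37.03 xax [-0.  0. -1.] F [-0.06 -0.2  -2.87] T [ 0.033 -0.025  0.018] op 0.0134
0.159 False 22.19 eef [ 0.5932 -0.1176  0.1589] yaw 37.01 xax [-0.  0. -1.] F [ 0.2  -0.37 -2.86] T [ 0.009  0.018 -0.035] op 0.0131
0.158 False 22.44 eef [ 0.5932 -0.1176  0.1579] yaw 37.0 xax [-0. -0. -1.] F [-0.78  0.87 -3.15] T [0.017 0.023 0.027] op 0.0133
0.1565 False 22.69 eef [ 0.5931 -0.1176  0.1564] yaw 37.0 xax [-0.  0. -1.] F [ 0.07  0.19 -2.76] T [-0.025 -0.026 -0.028] op 0.0127
```

Run:
```python
from h import *
x,y=.5932,-.1176
r.move_linear([x,y,.1562],frame=quat(np.radians(35)),rate=.03);st("35")
for z in(.1545,.152,.149,.147,.1455,.1445):
    r.move_linear([x,y,z],rate=.02);r.sleep(.05);s=st(f"{z}")
    if s["force"][2]>20 or s["eef_pos"][2]<.1460: break
```

```text
35 22.94 eef [ 0.5932 -0.1176  0.1562] yaw 35.03 xax [-0. -0. -1.] F [-0.09  0.25 -2.5 ] T [-0.047  0.023  0.009] op 0.013
0.1545 23.24 eef [ 0.5934 -0.1177  0.1547] yaw 35.02 xax [ 0. -0. -1.] F [0.05 0.22 1.33] T [ 0.063 -0.097 -0.022] op 0.0134
0.152 23.57 eef [ 0.5934 -0.1176  0.1522] yaw 35.0 xax [ 0. -0. -1.] F [-0.02  0.73  5.73] T [0.037 0.018 0.015] op 0.0132
0.149 23.92 eef [ 0.5935 -0.1177  0.1495] yaw 35.0 xax [ 0.001 -0.    -1.   ] F [-0.37  0.15  9.06] T [ 0.095  0.245 -0.007] op 0.013
0.147 24.22 eef [ 0.5936 -0.1177  0.1476] yaw 35.0 xax [ 0.001 -0.    -1.   ] F [-1.89  1.09 11.87] T [ 0.101  0.436 -0.052] op 0.0129
0.1455 24.52 eef [ 0.5936 -0.1177  0.1463] yaw 35.0 xax [ 0.001 -0.    -1.   ] F [-1.54  0.72 15.07] T [0.122 0.609 0.071] op 0.0131
0.1445 24.82 eef [ 0.5936 -0.1177  0.1453] yaw 35.0 xax [ 0.001  0.    -1.   ] F [-1.61  0.86 14.81] T [0.191 0.692 0.042] op 0.0133
```

Run:
```python
from h import *
x,y,z=.5932,-.1176,.1445
for yaw in list(np.arange(33,-10,-3)):
    r.move_linear([x,y,z],frame=quat(np.radians(yaw)),rate=.03);s=st(f"{yaw}")
    if abs(s["torque"][2])>.75 or s["force"][2]>25 or s["force"][2]<9 or np.hypot(*s["force"][:2])>12: break
```

```text
33 25.07 eef [ 0.5937 -0.1178  0.1454] yaw 32.98 xax [ 0.001 -0.    -1.   ] F [-1.53 -0.33 15.  ] T [0.107 0.614 0.004] op 0.0132
30 25.32 eef [ 0.5938 -0.1178  0.1454] yaw 29.98 xax [ 0.002 -0.    -1.   ] F [-0.97 -0.4  15.95] T [ 0.084  0.489 -0.083] op 0.013
27 25.57 eef [ 0.5938 -0.1179  0.1455] yaw 26.97 xax [ 0.002 -0.    -1.   ] F [-1.21  0.02 14.57] T [ 0.001  0.394 -0.088] op 0.0129
24 25.82 eef [ 0.5939 -0.1179  0.1455] yaw 23.97 xax [ 0.002 -0.    -1.   ] F [-2.3   0.04 14.38] T [ 0.023  0.351 -0.07 ] op 0.0132
21 26.07 eef [ 0.5939 -0.1179  0.1455] yaw 20.97 xax [ 0.002 -0.    -1.   ] F [-0.67  0.15 15.14] T [-0.001  0.304 -0.05 ] op 0.0132
18 26.32 eef [ 0.5939 -0.1179  0.1455] yaw 17.97 xax [ 0.002 -0.    -1.   ] F [-1.14 -0.5  15.15] T [-0.082  0.23  -0.1  ] op 0.0133
15 26.57 eef [ 0.594  -0.1179  0.1455] yaw 14.97 xax [ 0.002 -0.    -1.   ] F [-0.47  0.34 14.42] T [ 0.006  0.228 -0.044] op 0.013
12 26.82 eef [ 0.5939 -0.1179  0.1455] yaw 11.97 xax [ 0.002 -0.    -1.   ] F [-0.53 -0.05 14.67] T [ 0.     0.169 -0.041] op 0.0129
9 27.07 eef [ 0.594  -0.1179  0.1455] yaw
[... 194 characters left out ...]
3  0.182 -0.09 ] op 0.0133
3 27.57 eef [ 0.594  -0.118   0.1455] yaw 2.97 xax [ 0.002 -0.    -1.   ] F [ 0.49  0.36 14.53] T [-0.041  0.115 -0.028] op 0.0132
0 27.82 eef [ 0.594  -0.118   0.1455] yaw -0.03 xax [ 0.002 -0.    -1.   ] F [-0.21 -0.63 14.27] T [-0.058  0.109 -0.089] op 0.0131
-3 28.07 eef [ 0.594  -0.118   0.1455] yaw -3.03 xax [ 0.002 -0.    -1.   ] F [ 1.   -0.41 15.12] T [ 0.027  0.141 -0.066] op 0.0132
-6 28.32 eef [ 0.594  -0.118   0.1455] yaw -6.03 xax [ 0.002 -0.    -1.   ] F [1.000e-02 7.600e-01 1.393e+01] T [-0.044  0.124 -0.051] op 0.0128
-9 28.57 eef [ 0.594  -0.118   0.1455] yaw -9.03 xax [ 0.002 -0.    -1.   ] F [ 0.07 -1.07 14.95] T [-0.091  0.126 -0.088] op 0.0133
```

Run:
```python
from h import *
x,y,z=.5932,-.1176,.1445
for yaw in list(np.arange(-13,-50,-4))+list(np.arange(-51,-76,-1.)):
    r.move_linear([x,y,z],frame=quat(np.radians(yaw)),rate=.03);s=sensors.state()
    if yaw%2: s=st(f"{yaw}")
    if abs(s["torque"][2])>.45 or s["force"][2]>25 or s["force"][2]<9 or np.hypot(*s["force"][:2])>12: st("stop");break
```

```text
-13 28.82 eef [ 0.594  -0.1179  0.1455] yaw -13.04 xax [ 0.002 -0.    -1.   ] F [-0.77 -0.87 14.81] T [-0.045  0.078 -0.094] op 0.0131
-17 29.07 eef [ 0.594  -0.118   0.1455] yaw -17.04 xax [ 0.002 -0.    -1.   ] F [-0.14 -0.73 15.55] T [-0.158  0.053 -0.115] op 0.0129
-21 29.32 eef [ 0.594  -0.118   0.1455] yaw -21.04 xax [ 0.002 -0.001 -1.   ] F [-0.61  0.32 15.19] T [-0.144  0.025 -0.148] op 0.0135
-25 29.57 eef [ 0.594  -0.118   0.1455] yaw -25.04 xax [ 0.002 -0.    -1.   ] F [ 0.5   0.02 14.78] T [-0.076  0.07  -0.135] op 0.0132
-29 29.82 eef [ 0.594  -0.1179  0.1455] yaw -29.04 xax [ 0.002 -0.    -1.   ] F [-0.77 -0.13 14.82] T [ 0.04   0.127 -0.168] op 0.0134
-33 30.07 eef [ 0.594  -0.1179  0.1454] yaw -33.03 xax [ 0.002 -0.    -1.   ] F [-0.87  0.81 14.35] T [-0.032  0.087 -0.134] op 0.0129
-37 30.32 eef [ 0.594  -0.118   0.1454] yaw -37.04 xax [ 0.002 -0.    -1.   ] F [ 0.07 -0.06 15.34] T [-0.031  0.073 -0.174] op 0.0136
-41 30.57 eef [ 0.594  -0.118   0.1455] yaw -41.04 xax [ 0.002 -0.001 -1.   ] F [-0.59  0.51 15.37] T [-0.02  0.03 -0.13] op 0.013
-45 30.82 eef [ 0.594  -
[... 630 characters left out ...]
  0.064  0.061] op 0.0133
-57.0 32.82 eef [ 0.594  -0.118   0.1455] yaw -57.01 xax [ 0.002 -0.    -1.   ] F [-1.45  0.61 14.92] T [-0.028  0.091  0.085] op 0.0134
-59.0 33.32 eef [ 0.594  -0.118   0.1455] yaw -59.01 xax [ 0.002 -0.    -1.   ] F [-0.57  0.08 14.82] T [-0.08   0.088  0.086] op 0.0132
-61.0 33.82 eef [ 0.594  -0.1179  0.1454] yaw -60.99 xax [ 0.002 -0.    -1.   ] F [ 0.13 -0.16 15.29] T [0.128 0.161 0.186] op 0.0131
-63.0 34.32 eef [ 0.5939 -0.1176  0.1454] yaw -62.96 xax [ 0.002  0.    -1.   ] F [-1.3   1.59 16.48] T [0.4   0.336 0.587] op 0.0131
stop 34.32 eef [ 0.5939 -0.1176  0.1454] yaw -62.96 xax [ 0.002  0.    -1.   ] F [-1.3   1.59 16.48] T [0.4   0.336 0.587] op 0.0131
```

Run:
```python
from h import *
x,y=.5934,-.1176
r.move_linear([x,y,.1445],frame=quat(np.radians(-61.5)),rate=.03);st("relax")
for z in(.146,.1475,.149,.150,.1505,.151,.1515):
    r.move_linear([x,y,z],rate=.02);r.sleep(.05);s=st(f"{z}")
    if s["force"][2]<1: break
```

```text
relax 34.57 eef [ 0.594  -0.1177  0.1454] yaw -61.48 xax [ 0.001  0.    -1.   ] F [-2.25  1.34 15.75] T [0.415 0.474 0.058] op 0.0133
0.146 34.87 eef [ 0.5939 -0.1176  0.1468] yaw -61.49 xax [ 0.001  0.    -1.   ] F [-1.2   1.76 14.57] T [0.389 0.288 0.005] op 0.0135
0.1475 35.17 eef [ 0.5939 -0.1176  0.1481] yaw -61.49 xax [ 0.001  0.    -1.   ] F [-0.94  1.82 12.18] T [0.288 0.174 0.035] op 0.0132
0.149 35.47 eef [ 0.5939 -0.1176  0.1495] yaw -61.49 xax [ 0.001  0.    -1.   ] F [ 0.15  1.59 10.78] T [0.254 0.051 0.023] op 0.0132
0.15 35.77 eef [ 0.5938 -0.1176  0.1504] yaw -61.49 xax [ 0.001  0.    -1.   ] F [-0.03  0.62  8.02] T [ 0.219 -0.031  0.05 ] op 0.0133
0.1505 36.07 eef [ 0.5937 -0.1175  0.1506] yaw -61.49 xax [ 0.001 -0.    -1.   ] F [2.49 0.56 3.52] T [ 0.137 -0.681  0.023] op 0.0131
0.151 36.37 eef [ 0.5936 -0.1174  0.1507] yaw -61.49 xax [ 0. -0. -1.] F [ 5.81  0.21 -5.21] T [-0.03  -1.405  0.011] op 0.0126
```

Run:
```python
from h import *
r.move_linear([.5936,-.1175,.1506],rate=.02);r.sleep(.1);st("pre")
fingers.set_gripper(.06);st("open")
r.move_linear([.5936,-.1175,.26],rate=.1);r.sleep(.1);st("up");snap("f1")
r.reach([.45,.2,.3],quat(np.radians(0)));st()
cv2.imwrite("pics/f_scene.png",viewer.get_image("scene")[:,:,::-1])
t=viewer.get_image("top")[:,:,::-1];cv2.imwrite("pics/f_top.png",t)
```

```text
pre 36.72 eef [ 0.5937 -0.1175  0.1507] yaw -61.5 xax [ 0. -0. -1.] F [2.77 0.43 1.73] T [-0.02  -0.971  0.017] op 0.0129
open 37.23 eef [ 0.5935 -0.1175  0.1506] yaw -61.5 xax [-0.  0. -1.] F [-0.04  0.66  0.26] T [-0.009 -0.    -0.02 ] op 0.0601
up 38.57 eef [ 0.5934 -0.1175  0.2595] yaw -61.5 xax [-0.001 -0.    -1.   ] F [ 0.34 -0.55 -0.04] T [-0.019 -0.006 -0.039] op 0.0604
f1 38.5667 [ 0.5934 -0.1175  0.2595] 0.0024
 39.93 eef [0.4506 0.1991 0.3   ] yaw -0.14 xax [ 0. -0. -1.] F [ 0.81 -0.37 -0.31] T [-0.01  -0.012 -0.006] op 0.0602
```

View pics/f1.png

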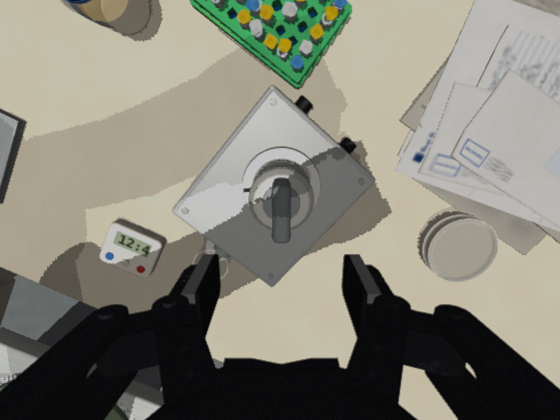

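View pics/f_scene.png

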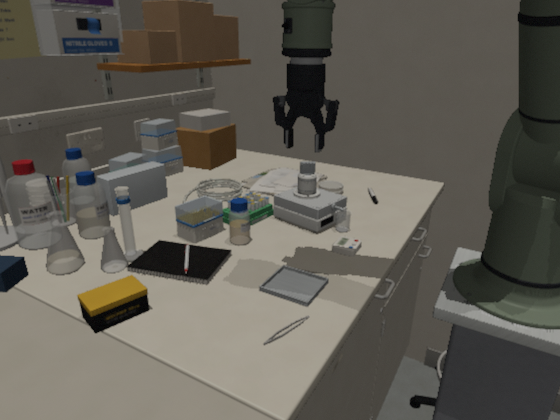

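View pics/f_top.png

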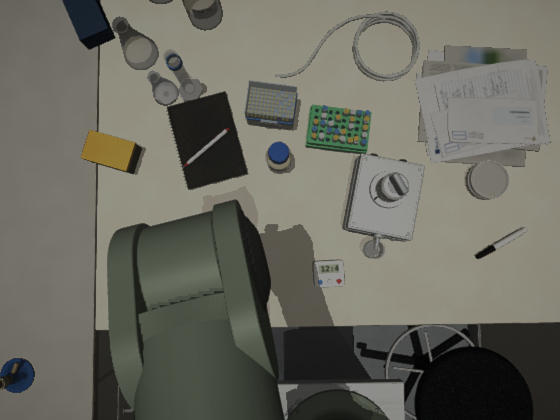

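The wrist view `f1.png` shows the cartridge seated upright in the port, around (280,200). The bar is still upright in the image, so it did not turn on release. In the top view the beaker (373,246), timer (328,273) and bottle (278,154) are where they started. The forceps show unmoved in the scene view, at (287,329).

Run:
```python
from cell import close_job
print(close_job())
```

```text
the job is handed in; nothing more can be done
None
```

The cartridge is fitted, locked and released upright in the port, and I handed the job in at about 40 s.

- **Entry:** I gripped the wing grip and set the spigot in the port. With a light press I turned it clockwise until the lugs dropped, about 6° into the turn.
- **Lock:** I pressed it down to about 22 mm below the ring face, with roughly 18 N on the port. I then turned it clockwise about 97° until the torque rose at the stop, reading 0.59 N m.
- **Ease-off:** The spring lifted the cartridge to the locked height. It stopped rising there and held against a pull of a few newtons (reading −5 N, about 2.7 N of it its own weight), so the lugs are in their notches.
- **Last checks:** The pictures show the cartridge upright, with its bar at the locked angle after letting go. The beaker, timer, forceps and bottle look unmoved, and the arm is clear.

**Disagreements and limits:**
- **First press:** My first touch on the ring face briefly reached about 20 N, more than a light press but under the 45 N limit. I backed it off before turning.
- **Position:** The camera estimates of the cartridge and port differed by 1–3 mm between views, and the spigot's chamfer and the arm's give took that up.
- **Ease-off side force:** I saw up to 6 N of side force when I eased off, and it vanished when I let go.
- **Not tested:** I did not twist the cartridge back as a separate check of the lock.

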